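# Stow the valve under the flush sliding cover

## Robot

A 6-joint arm with a two-finger parallel gripper is mounted at the origin on the work surface. World frame = base frame: x ahead of the robot, y to its left, z up, the work surface at z = 0. Lengths are in m, angles in rad, forces in N, time in s.
With the tool pointing down it reaches from about 0.25 to 0.775 m from the base axis. Payload 4 kg.
Tool frame: the origin (TCP) lies between the finger pads; the fingertips stand bot.tips_ahead ahead of it and the grasp point (between the pads) is the TCP (bot.tips_ahead is the distance from the TCP to the fingertips, in m); z points along the fingers, y is the line along which they close (so a half turn about z gives the same grasp; the last joint's range is limited). The gripper opens to 85 mm and grips with 20 to 120 N. Pads are 22 mm wide; open, the fingers measure 114 mm over their backs; the gripper's body (76 mm by 85 mm) begins 54 mm behind the grasp point. The pads swing forward as they close: fully open they stand 13 mm farther back than shut.
Start: joints at [-1.425, 0.087, 1.371, -0, 1.684, -0.103], TCP at [0.135, -0.533, 0.25] pointing down, gripper open.
Joint ranges: [-3.1, 3.1], [-0.76, 2.03], [0.27, 2.55], [-1.08, 4.22], [0.17, 2.65], [-2.57, 2.57]. Speed limits (rad/s): [2.79, 2.79, 3.14, 3.14, 3.14, 3.14].

## Interface

Orientations are given as a unit quaternion [x, y, z, w].
In Python, from plant import bot, jaws, sensors, eyes gives the robot as it stands. Calls block until the motion is done:
- bot.move_ptp(position, orientation): joint-space move of the TCP to a pose.
- bot.move_l(position, vel=0.15, ori=None, force_limit=None): straight line of the TCP; ori=None keeps the orientation; vel is the mean speed in m/s. With force_limit (N) it stops when the force on the tool has changed by that much, and returns True; else False.
- bot.move_joints(angles): joint-space move.
- jaws.gripper_to(opening, effort=None): finger opening in m; effort is the grip in N (None keeps the last); returns when the fingers have stopped.
- bot.pause(seconds).
- bot.solve_ik(position, orientation): joint angles nearest the present ones, or None.
- sensors.get_obs(): the state.
- eyes.grab_frame(name): name is "scene" or "top" or "wrist"; returns a dict with "color" (420x560x3 uint8, red, green, blue), "fx", "fy", "cx", "cy" (pixels), "rvec" (rotation vector, rad) and "tvec" (3), from world to camera coordinates, as OpenCV has them; the wrist camera has in their place "hand_eye" (4x4, takes a point from camera to tool coordinates, whose origin is the TCP and whose axes are the flange's). Camera axes: x right, y down, z forward; pixel columns grow to the right and rows downward; lengths in m; the calibration is good to about 2 mm. A picture is of the moment at which its call begins: read the wrist's pose just before it. There is no depth.
A pose or a line that the arm cannot do raises bot.Unreachable and nothing moves.
- bot.finish_job(): hands the job in; it is judged then, once.
The state is a dict: "time": time; "joints": joint angles; "joint_vel": joint speeds; "tau": joint torques, N m; "tcp_pos": TCP position; "eef_rot": TCP orientation; "force": force on the tool from outside, world axes, zero at the start; "torque": the same for the moment, N m; "gripper_width": finger opening in m; "gripper_force": force on a finger pad.
Only numpy, scipy, OpenCV 4.12 (cv2) and the standard library are available. Lean on these libraries where they do the work, as an engineer would, in place of code of your own. Each camera call takes 0.05 s, during which the arm holds its last target. There are 200 camera calls.

## Task

Put the grey valve away in the covered bay of the parts case: press on the flush orange cover and slide it fully open, set the valve down inside the bay, then slide the cover fully shut over it again. The cover is brittle, so never load it with more than 25 N, and leave everything else where it is.

Things in the scene. Friction and masses are not known exactly. Their poses are not given: they have to be found in the camera images.
- case: grey case fixed to the bench, 156 mm (its x) by 234 mm (its y), about 72 mm tall; origin under its middle at bench height. It stands on uneven feet: all of it slopes down towards its +y end by 0.7 to 5.3 degrees, anew each time and NOT reported. Two bays side by side along y, each 124 (x) by 98 mm (y), 47 mm deep below the cover: the -y bay, for the valve, starts covered, the +y one open
- carriage (a joint): position of the orange cover in m: 0 = fully shut over the -y bay, 0.106 = fully open over the +y bay, with a stop at both ends. It starts 0 to 15 mm open and stays where it is left; it resists sliding with about 5 N however hard it is pressed. Pressing with shut fingertips at about 15 N carries it along by friction
- cover_shut (a point): nominal point on the case, axes as the case's: middle of the upper face of the orange cover when fully shut and the slope is 3 degrees. The true face lies up to 7 mm higher or lower there, and up to 3 mm when open. The cover is 133 (x) by 105 (y) by 5 mm, smooth, flush with the 11 mm wide rim around it, no handle, and gives 1 mm under 20 N; it slides open along +y, down the slope
- valve_mid (a point): centre (half-way up) of the loose grey plastic valve standing on the bench: flange 40 mm across, 5 mm thick at the bottom, round body 30 mm across from 7 to 33 mm up, tapering to a flat top with a small black disc 38 mm up; about 60 g
- bay_floor (a point): middle of the cork floor of the -y bay at a slope of 3 degrees (the true floor is up to 7 mm higher or lower), axes as the case's. The cover's underside passes 47 mm and its upper face 52 mm above the floor
- knob_black: black plastic screw knob, 42 mm across the top, 36 mm tall; origin at the centre of its underside; a bystander
- spool: wooden spool, 44 mm across, 33 mm tall; origin at the centre of its underside; a bystander
- soap: blue bottle, 68 mm across, 210 mm tall, at the back; origin at the centre of its underside; a bystander
- glue: white glue bottle with orange cap, 56 mm across, 170 mm tall, at the back; origin at the centre of its underside; a bystander
- gun: yellow and black glue gun lying on its side, body 160 x 34 x 45 mm; origin at the centre of its underside; a bystander
- brush: hand brush lying on the bench; origin at the centre of its underside; a bystander
Things that resemble listed ones, but are neither listed nor needed, are in the scene too. What is shaped like the part that bears valve_mid but blue is not meant.

How it is judged:
On the way, in this order (a step that is already met when the one before it is completed fails the run):
1. the cover is slid fully open (value of joint carriage above 0.096 m), for 0.2 s.
2. the valve is set down in the bay and let go, with the cover open (x of valve_mid in the frame of bay_floor between -0.062 and 0.062 m and y of valve_mid in the frame of bay_floor between -0.05 and 0.05 m and z of valve_mid in the frame of bay_floor between 0 and 0.04 m and value of joint carriage above 0.08 m and linear speed of valve below 0.02 m/s and contact force between the fingers and valve below 0.05 N), for 0.2 s.
3. the cover is slid fully shut over it (value of joint carriage below 0.005 m), for 0.2 s.
At the end, for the whole second after the job is handed in: the cover is fully shut (within 5 mm) and at rest, and the valve lies inside the -y bay beneath it, released and at rest, either way up (x of valve_mid in the frame of bay_floor between -0.062 and 0.062 m and y of valve_mid in the frame of bay_floor between -0.05 and 0.05 m and z of valve_mid in the frame of bay_floor between 0 and 0.04 m and value of joint carriage below 0.005 m and linear speed of valve below 0.02 m/s and velocity of joint carriage below 0.01 m/s); the robot touches nothing.
It fails at once if the brittle cover is loaded with more than 25 N (contact force between cover and anything else above 25 N).
It fails at once if another thing on the bench is moved more than 25 mm (distance of any of knob_black, spool, soap, glue, gun, brush from where it was at the start of the episode above 0.025 m).
It also fails if it takes over 72 s, if anything falls off the work surface, if the arm or the gripper's body presses on something with over 40 N, if the wrist force passes 120 N, or if a joint passes its speed limit or range.

## Working session

There is one attempt and no reset: what is moved stays moved. The work goes in short steps, each a Python script; the robot and the scene stay as the last script left them, time stands still between calls to the robot, and variables do not carry over. Pictures are saved under pics/ and viewed, at most 10 in all, crops included, and the job is handed in when it is done.

```bash
mkdir -p pics; ls
cat > h.py <<'E'
import numpy as np, cv2
from plant import bot, jaws, sensors, eyes
from scipy.spatial.transform import Rotation as R
def save(f,n): cv2.imwrite('pics/'+n,f['color'][:,:,::-1])
def cam(f,obs=None):
    K=np.array([[f['fx'],0,f['cx']],[0,f['fy'],f['cy']],[0,0,1.]])
    if 'rvec' in f:
        Rm=cv2.Rodrigues(np.array(f['rvec'],float))[0].T; o=-Rm@np.array(f['tvec'],float).ravel()
    else:
        H=np.array(f['hand_eye']); Rt=R.from_quat(obs['eef_rot']).as_matrix()
        Rm=Rt@H[:3,:3]; o=Rt@H[:3,3]+np.array(obs['tcp_pos'])
    return K,Rm,o
def ray(c,px,z):
    K,Rm,o=c; d=Rm@np.linalg.solve(K,[px[0],px[1],1.]); return o+d*(z-o[2])/d[2]
def proj(c,p):
    K,Rm,o=c; q=K@(Rm.T@(np.array(p)-o)); return q[:2]/q[2]
def wrist():
    o=sensors.get_obs(); f=eyes.grab_frame('wrist'); return f,cam(f,o)
E
python3 - <<'E'
from h import *
o=sensors.get_obs();print(o['time'],o['tcp_pos'],o['eef_rot'],bot.tips_ahead,o['force'])
a=eyes.grab_frame('scene');b=eyes.grab_frame('top')
save(a,'scene.png');save(b,'top.png')
for f in(a,b): c=cam(f);print(c[2],c[1][:,2],f['fx'])
import pickle;pickle.dump((a,b),open('f.pkl','wb'))
E
```

```text
pics
0.0 [ 0.135324   -0.53261461  0.24906451] [ 9.92276080e-01  1.24043612e-01 -3.24475398e-05 -1.16687784e-03] 0.019 [-0.20269187 -0.01400646  0.64995169]
[ 1.19016814 -0.59580198  0.75096001] [-0.55973626  0.57477982 -0.59692837] 443.8239677609256
[0.29701357 0.07834988 1.39564109] [ 0.18238263 -0.01265414 -0.9831462 ] 479.39091861555823
```

View pics/scene.png

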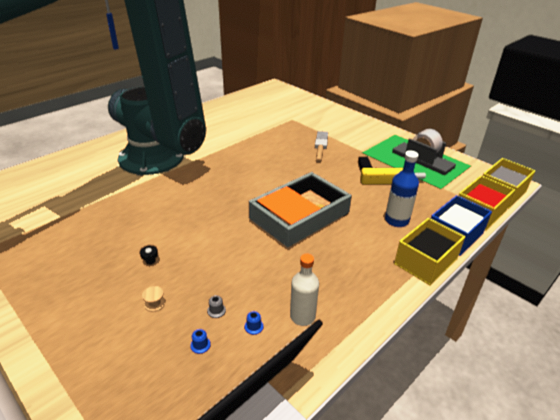

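View pics/top.png

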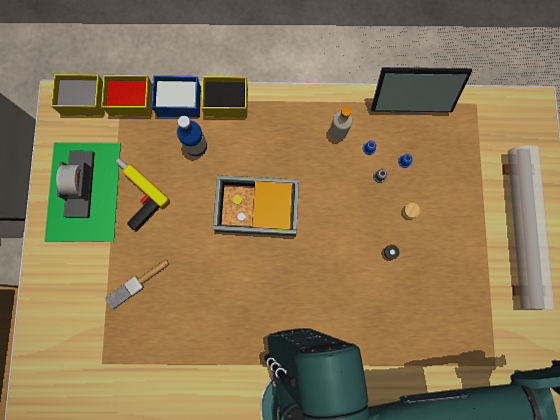

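The scene shows the case in the middle with its orange cover at the right. In the top view, candidates for the valve are: grey valve (381,175), blue lookalikes (370,147) and (405,160), black knob (391,252) and spool (411,211). I choose the grey one and check it from near.

Run:
```python
from h import *
import pickle
a,b=pickle.load(open('f.pkl','rb'));ct=cam(b);cs=cam(a)
v=ray(ct,(381,175),.02);print('valve',v,ray(cs,(217,306),.02))
for p in [(215,177),(298,178),(297,236),(215,233)]: print('rim',ray(ct,p,.072))
hsv=cv2.cvtColor(b['color'],cv2.COLOR_RGB2HSV)
m=cv2.inRange(hsv,(8,180,150),(24,255,255));n,l,s,c=cv2.connectedComponentsWithStats(m)
for i in range(1,n):
    if s[i,4]>300:
        k=cv2.findContours((l==i).astype(np.uint8),0,2)[0][0];r=cv2.minAreaRect(k);print(r)
        for q in cv2.boxPoints(r):print(q,ray(ct,q,.07))
bot.move_ptp([v[0]-.06,v[1],.24],[1,0,0,0])
f,c=wrist();save(f,'wv.png');print(f['hand_eye'],f['fx'],proj(c,v))
o=sensors.get_obs();print(o['time'],o['joints'])
pickle.dump((f,c),open('wv.pkl','wb'))
```

```text
valve [ 0.65364589 -0.24209294  0.02      ] [ 0.65935025 -0.24028532  0.02      ]
rim [0.62965919 0.24259917 0.072     ]
rim [0.6290423  0.00699992 0.072     ]
rim [0.46313632 0.00996102 0.072     ]
rim [0.46968991 0.23772868 0.072     ]
((271.665771484375, 204.850830078125), (37.36933135986328, 45.67362594604492), 3.012787342071533)
[251.80664 226.67404] [0.48855412 0.13600551 0.07      ]
[254.20721 181.06354] [0.61937623 0.13134827 0.07      ]
[291.5249  183.02762] [0.61466791 0.02531492 0.07      ]
[289.12433 228.63812] [0.48388295 0.03183731 0.07      ]
[[-5.79376090e-04 -9.56405968e-01 -2.92039874e-01  7.46842542e-02]
 [ 9.99999710e-01 -6.98671324e-04  3.04196481e-04  5.80438137e-04]
 [-4.94975215e-04 -2.92039613e-01  9.56406095e-01 -1.23301023e-01]
 [ 0.00000000e+00  0.00000000e+00  0.00000000e+00  1.00000000e+00]] 312.90329638380325 [276.83862747 127.50357543]
2.1083 [-4.77395333e-01  2.93634666e-01  1.14989722e+00 -4.15864085e-04
  1.69787372e+00  1.09502796e+00]
```

View pics/wv.png

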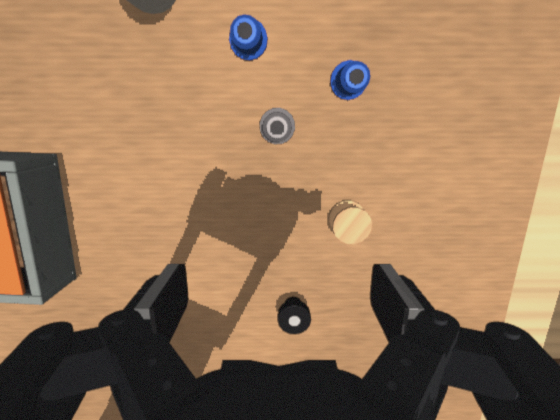

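The near view confirms it: grey valve upright at (277,127), blue ones at (248,35) and (350,78), spool (350,223), knob (293,317). Now the case from near.

Run:
```python
from h import *
import pickle
f,c=pickle.load(open('wv.pkl','rb'))
hsv=cv2.cvtColor(f['color'],cv2.COLOR_RGB2HSV)
print('valve top',ray(c,(277,127),.038))
bot.move_ptp([.48,.10,.28],[1,0,0,0])
jaws.gripper_to(0.0,20)
f,c=wrist();save(f,'wc.png');pickle.dump((f,c),open('wc.pkl','wb'))
o=sensors.get_obs();print(o['time'],o['gripper_width'],bot.tips_ahead,o['force'])
hsv=cv2.cvtColor(f['color'],cv2.COLOR_RGB2HSV)
m=cv2.inRange(hsv,(4,200,120),(18,255,255));k=max(cv2.findContours(m,0,2)[0],key=cv2.contourArea)
q=cv2.approxPolyDP(k,6,True)[:,0]
for p in q: print(p,ray(c,p,.072))
```

```text
valve top [ 0.65488151 -0.24234338  0.038     ]
4.2833 5.391287404787822e-05 0.019 [ 1.0874374  -0.58870078  0.21651377]Traceback (most recent call last):
  File "<stdin>", line 11, in <module>
ValueError: max() iterable argument is empty
```

View pics/wc.png

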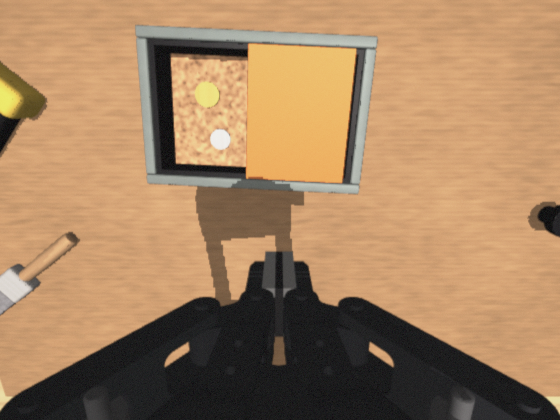

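The close view shows the case: rim corners (137,27), (376,37), (359,192), (149,183); cover corners (249,43), (356,47), (348,183), (247,180). The white and yellow discs in the open bay stay put. I compute the pose and probe the cover height.

```bash
cat >> h.py <<'E'
def fz(n=1): return sensors.get_obs()['force'][2]
E
python3 - <<'E'
from h import *
import pickle
f,c=pickle.load(open('wc.pkl','rb'))
P=[ray(c,p,z) for p,z in [((137,27),.067),((376,37),.077),((359,192),.077),((149,183),.067)]]
C=[ray(c,p,z) for p,z in [((249,43),.07),((356,47),.076),((348,183),.076),((247,180),.07)]]
print(np.round(P,4));print(np.round(C,4))
cc=np.mean(C,0);cp=np.mean(P,0);print(cp,cc)
e=(P[0]-P[1])+(P[3]-P[2]);e2=P[0]-P[3]+P[1]-P[2];print('yaw',np.arctan2(-e[0],e[1]),np.arctan2(e2[1],e2[0]))
R0=sensors.get_obs()['force']
for dy in (-.035,.035):
    x,y=cc[0],cc[1]+dy
    bot.move_ptp([x,y,.135],[1,0,0,0]) if dy<0 else bot.move_l([x,y,.13])
    bot.pause(.2);f0=fz()
    h=bot.move_l([x,y,.070],vel=.025,force_limit=3)
    bot.pause(.1);o=sensors.get_obs();print(h,o['time'],o['tcp_pos'],np.array(o['force']),f0)
    bot.move_l([x,y,o['tcp_pos'][2]+.02])
E
```

```text
[[0.6337 0.2344 0.067 ]
 [0.623  0.0083 0.077 ]
 [0.4742 0.0131 0.077 ]
 [0.482  0.2414 0.067 ]]
[[0.6194 0.1277 0.07  ]
 [0.6148 0.0262 0.076 ]
 [0.4838 0.0253 0.076 ]
 [0.4859 0.1336 0.07  ]]
[0.55320904 0.12431207 0.072     ] [0.55094228 0.07820143 0.073     ]
yaw -0.04079107121365353 -0.039157066166502184
True 7.0167 [0.55097645 0.04317801 0.088372  ] [-1.19063841  0.18627093  4.79517171] -0.04805472849122312
True 9.8333 [0.55094716 0.11317922 0.08712126] [-0.5883727  0.6070892  5.5077517] 0.5399717704177207
```

Slope about 1.0° and yaw −0.04. Now press and slide open with force regulation.

```bash
cat >> h.py <<'E'
EY=np.array([-np.sin(-.04),np.cos(-.04)])
def slide(start,zc,dist,slope,target=14.,step=.005,vel=.04):
    """press at start (xy) from zc above, slide dist along case y (signed)"""
    bot.move_l([*start,zc+.008],vel=.1); bot.pause(.25); f0=np.array(sensors.get_obs()['force'])
    bot.move_l([*start,zc-.006],vel=.015,force_limit=4); bot.pause(.1)
    z=sensors.get_obs()['tcp_pos'][2]; log=[]
    F=lambda: np.array(sensors.get_obs()['force'])-f0
    for _ in range(12):
        d=target-F()[2]
        if abs(d)<1.5: break
        z-=np.clip(d/30000,-3e-4,3e-4); bot.move_l([*start,z],vel=.02); bot.pause(.05)
    print('pressed',z,F(),sensors.get_obs()['time'])
    n=int(abs(dist)/step+.5); s=np.sign(dist)
    for i in range(1,n+1):
        z-=s*step*slope+np.clip((target-F()[2])/40000,-4e-4,4e-4)
        p=np.array(start)+s*i*step*EY
        bot.move_l([*p,z],vel=vel); f=F(); log.append(np.round([*f,z*1000],1))
        if f[2]>20: z+=3e-4; bot.move_l([*p,z],vel=.02)
    bot.pause(.1)
    o=sensors.get_obs();print(np.array(log));print(o['tcp_pos'],o['time']);
    bot.move_l([*p,z+.03],vel=.1)
E
python3 - <<'E'
from h import *
slide(np.array([.551,.078]),.0878,.105,.0178)
bot.move_l([.48,.10,.26],vel=.3)
f,c=wrist();save(f,'open.png');print(sensors.get_obs()['time'])
E
```

```text
pressed 0.08557629996961913 [-3.04620638  0.10347216 11.80434624] 15.2
[[-4.2 -1.1 12.  85.4]
 [-3.9 -1.7 12.3 85.3]
 [-2.8 -1.6 12.3 85.2]
 [-3.2 -2.6 11.3 85. ]
 [-3.  -1.6 12.3 84.9]
 [-3.3 -1.3 12.8 84.7]
 [-3.6 -1.8 11.9 84.6]
 [-3.7 -1.9 11.4 84.5]
 [-3.6 -1.2 13.1 84.3]
 [-3.  -3.1 12.9 84.2]
 [-4.1 -1.7 12.7 84.1]
 [-3.6 -2.3 13.2 84. ]
 [-2.8 -1.7 11.8 83.9]
 [-3.7 -2.1 13.2 83.7]
 [-3.6 -3.2 12.5 83.6]
 [-3.1 -1.6 13.  83.5]
 [-2.5 -2.6 12.8 83.4]
 [-3.7 -2.1 12.8 83.3]
 [-2.1 -2.5 13.2 83.1]
 [-3.6 -3.7 12.9 83. ]
 [-1.1 -4.9 12.5 82.9]]
[0.55663038 0.18091871 0.08543235] 21.075
22.3417
```

View pics/open.png

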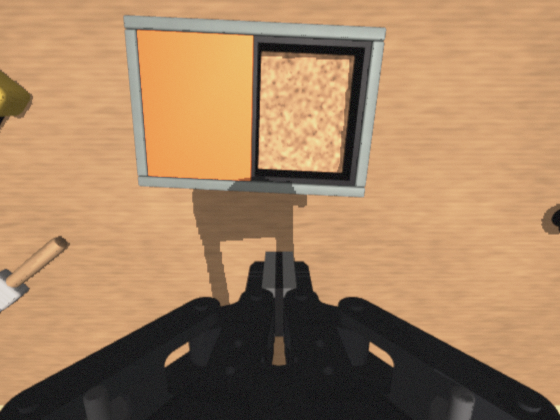

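The cover is at the left stop ((138,30)–(253,180)) and the empty covered bay is exposed, floor centre at about (306,112). Now the valve.

Run:
```python
from h import *
v=np.array([.6545,-.2425]);b=np.array([.551,.0713])
def best(p,yaw):
    c=[]
    for k in (np.pi/2,-np.pi/2):
        q=(R.from_euler('z',yaw+k)*R.from_quat([1,0,0,0])).as_quat();j=bot.solve_ik(p,q)
        if j is not None:c.append((abs(j[5]),q))
    return min(c,key=lambda t:t[0])[1]
f,c=wrist();print('floor',ray(c,(306,112),.017))
jaws.gripper_to(.06,30)
q=best([*v,.1],-.04);print(q)
bot.move_ptp([*v,.12],q)
print(bot.move_l([*v,.028],vel=.12,force_limit=8))
jaws.gripper_to(0.0,30)
o=sensors.get_obs();print(o['time'],o['gripper_width'],o['gripper_force'],o['tcp_pos'])
bot.move_l([*v,.18],vel=.2)
bot.move_ptp([*b,.15],q)
o=sensors.get_obs();print(o['time'],o['gripper_width'],o['gripper_force'],o['joints'][5])
f,c=wrist();save(f,'held.png')
np.save('q.npy',q)
```

```text
floor [0.55320879 0.06933563 0.017     ]
[0.72110656 0.69282417 0.         0.        ]
False
26.075 0.028978730441566892 30.281440098769963 [ 0.65531396 -0.24289338  0.02957027]
28.2417 0.028899344625575103 29.864937838283367 0.0664155877432986
```

View pics/held.png

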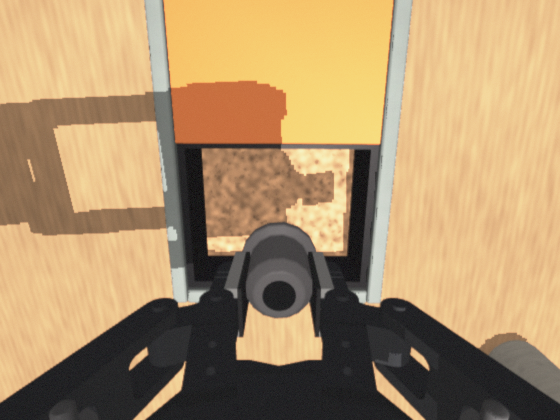

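The valve is held upright (flange 280,250; top disc 280,293), over the bay. Lower it, release, and check.

Run:
```python
from h import *
b=np.array([.552,.0703])
bot.move_l([*b,.075],vel=.12);bot.pause(.2)
print(bot.move_l([*b,.043],vel=.03,force_limit=3))
o=sensors.get_obs();print(o['time'],o['tcp_pos'],o['force'])
jaws.gripper_to(.05,30);bot.pause(.2)
bot.move_l([*b,.14],vel=.12);bot.pause(.3)
bot.move_ptp([.48,.10,.26],[1,0,0,0]);jaws.gripper_to(0,20)
f,c=wrist();save(f,'placed.png');print(sensors.get_obs()['time'])
```

```text
True
30.1583 [0.5516699  0.0704187  0.04589431] [0.1978815  0.13025092 3.38595934]
33.9417
```

View pics/placed.png

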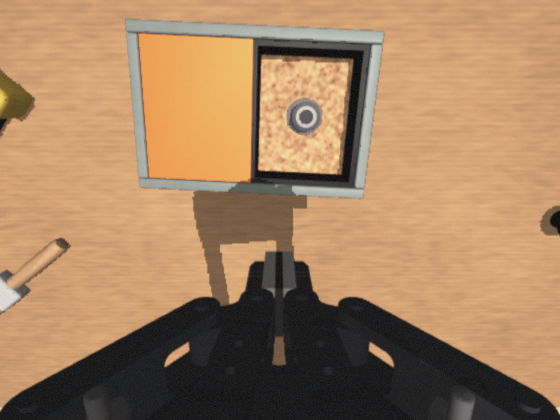

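The valve stands in the bay at (304,116), cover still fully open. Slide it shut.

```bash
sed -i 's/-3e-4,3e-4/-5e-4,5e-4/' h.py
python3 - <<'E'
from h import *
bot.move_l([.555,.18,.12],vel=.25)
slide(np.array([.555,.18]),.0862,-.115,.0178,target=15.)
bot.move_l([.48,.10,.26],vel=.3)
f,c=wrist();save(f,'shut.png');print(sensors.get_obs()['time'])
E
```

```text
pressed 0.08331265232456042 [-4.29732089 -2.66592441 12.35952882] 39.7833
[[-4.1  2.6 11.8 83.3]
 [-4.   4.1 10.9 83.3]
 [-4.3  4.2 11.4 83.3]
 [-4.2  2.3 12.1 83.3]
 [-4.8  3.9 12.6 83.3]
 [-4.2  2.8 12.7 83.4]
 [-4.1  3.5 12.5 83.4]
 [-5.4  4.7 13.3 83.4]
 [-5.6  3.8 13.6 83.5]
 [-5.   4.3 13.  83.5]
 [-5.3  2.8 14.1 83.6]
 [-6.1  4.2 14.6 83.6]
 [-5.5  3.5 15.2 83.7]
 [-4.9  4.7 14.2 83.8]
 [-5.9  2.7 14.8 83.9]
 [-5.9  3.9 15.2 84. ]
 [-6.6  3.7 15.1 84.1]
 [-6.1  4.3 15.1 84.2]
 [-6.4  3.3 16.3 84.2]
 [-6.6  3.2 15.7 84.4]
 [-6.7  3.6 15.  84.5]
 [-5.1  6.6 14.5 84.6]
 [-2.   7.6 13.9 84.6]]
[0.5516268  0.06832597 0.08751296] 46.2083
47.4083
```

View pics/shut.png

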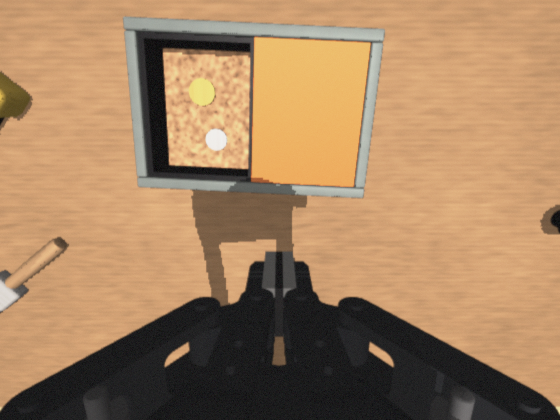

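The cover's right edge meets the rim at (371,42)–(355,187), and the sideways force rose over the last steps as at a stop. It is shut, so I hand in.

```bash
python3 -c "
from h import *
print(bot.finish_job())"
```

```text
the job is handed in; nothing more can be done
None
```

The grey valve is standing in the −y bay with the cover slid fully shut over it, and the job was handed in at about 47 s; the highest cover load I logged was about 18 N, and the hand-in returned no verdict.

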